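# Close the bench micrometer on an injection plate with its ratchet

### The arm

A 6-joint arm with a two-finger parallel gripper is mounted at the origin on the work surface. World frame = base frame: x ahead of the robot, y to its left, z up, the work surface at z = 0. Lengths are in m, angles in rad, forces in N, time in s.
With the tool pointing down it reaches from about 0.4 to 0.925 m from the base axis. Payload 12.5 kg.
Tool frame: the origin (TCP) lies at the very end of the fingers, on their centre line; the grasp point (between the pads) lies 19 mm behind it (pinch_z is the x of the grasp point in the tool frame, in m); x points along the fingers, z is the direction in which the jaws open and shut, and the axes are right-handed (so a half turn about x gives the same grasp; the last joint's range is limited). The gripper opens to 95 mm and grips with 3 to 60 N. Pads are 20 mm wide; open, the fingers measure 119 mm over their backs; the gripper's body (75 mm by 180 mm) begins 59 mm behind the grasp point.
Start: joints at [1.176, 0.491, 1.559, -0, 1.092, -0.106], TCP at [0.178, 0.599, 0.215] pointing down, gripper open.
Joint ranges: [-3.1, 3.1], [-0.84, 2.19], [0.05, 2.79], [-1.13, 4.28], [0.06, 2.93], [-2.69, 2.69]. Speed limits (rad/s): [2.22, 2.22, 2.79, 3.14, 3.14, 3.14].

### API

Orientations are given as a unit quaternion [x, y, z, w].
In Python, from plant import sense, capture, camera_model, sign_off, pinch_z gives the robot as it stands.
- The arm moves only by the shell command python3 -m inch 'ROWS' [OPENING] [FORCE]. ROWS is text: rows parted by semicolons, each of 6 numbers parted by spaces: the shift along the tool's x, y, z in mm, then the turn, a rotation vector about the tool's x, y, z in rad. A call has 1 to 10 rows; each row is the pose to reach, as a shift and turn from the pose commanded when the call began, along the tool's axes at that moment; what a row does not reach only later rows make up. A row lasts 1/8 s, in which the tool goes at most 62.5 mm and 10.7 degrees, less where a joint would pass 70% of its speed; a pose out of reach is approached as far as the arm can. A call with a gripper value outside its range is refused whole. OPENING is the finger opening in mm, from 0 to 95.1, set as the call begins (- or left out, the last holds). The fingers move at their own pace and stop on an object; FORCE is the grip in N (left out, the last holds). Time passes only in rows, so rows that repeat a pose let the fingers close. It gives the time, the measured TCP pose, the force and the opening at its end, in the units of the state.
- sense(): the state, without advancing time (a new reading comes with each control period).
- capture(name): name is "side" or "top" or "wrist"; returns the picture (420x560x3 uint8, red, green, blue); there is no depth.
- camera_model(name): a dict with "camera_matrix" (3x3 intrinsics, pixels), "cam_to_world" (4x4, takes a point from camera to world coordinates). Camera axes: x right, y down, z forward; pixel columns grow to the right and rows downward; lengths in m; the calibration is good to about 2 mm. A picture is of the moment at which its call begins: read the wrist's pose just before it. camera_model takes no time and is no camera call; for the wrist camera it gives the pose at the moment of the call.
- sign_off(): hands the job in, once; it reports no verdict.
The state is a dict: "t": time; "joints": joint angles; "joint_vel": joint speeds; "joint_torque": joint torques, N m; "tool_pos": TCP position; "orientation": TCP orientation; "force": force on the tool from outside, world axes, zero at the start; "wrist_torque": the same for the moment, N m; "grip_width": opening from 0.0 (shut) to 1.0 (fully open).
Only numpy, scipy, OpenCV 4.12 (cv2) and the standard library are available. Lean on these libraries where they do the work, as an engineer would, in place of code of your own. Each camera call takes 0.05 s, during which the arm holds its last target.

### The job

Lay the grooved acrylic plate flat on the bench micrometer's steel platen with one end pushed home against the back stop, under the raised spindle, and let go of it. Then, without ever pressing the spindle down on the plate by hand, screw it down with the ratchet knob on top until the ratchet has slipped about three clicks, and leave the micrometer closed on the plate for reading. Leave the other things on the bench where they are.

Things in the scene. Friction and masses are not known exactly. Their poses are not given: they have to be found in the camera images.
- plate_mid (a point): the grooved plate: a flat clear-grey acrylic bar 90 mm long (its x), 30 mm wide (its y), bonded from two layers, 8 to 11.5 mm thick in all (the size to be measured), about 45 g, with one long dark groove and two finer lines on top; loose, lying on the bench groove up. This point is on its middle, 4 mm above its underside. Either end may go in first.
- seat (a point): where the plate's centre lies when the plate is home on the fixed C-frame bench micrometer: x runs along the plate, in towards the back stop (45 mm in), z up. The spindle axis is 27 mm in. The platen (steel, 40 mm wide, top 4 mm below this point, 45 mm above the bench) starts 18 mm out (-x), so a home plate overhangs it by 27 mm: hold it there by its width and slide it in.
- stop (a point): middle of the back stop's face at the inner end of the platen, axes as for the seat; the stop stands 6 mm above the platen. The frame's column stands 35 mm further in; its arm (36 mm wide, 83 to 109 mm above the bench) reaches out over the stop and ends 18 mm beyond the spindle axis. Nothing stands on the outer (-x) side; the base reaches out no further than the platen.
- spindle: the steel spindle, upright, 8 mm thick with a flat foot 11 mm across, facing down over the platen; origin at the centre of the foot's underside. At the start it is 60 to 62 mm above the bench, 4 to 9 mm above the top of a plate on the platen.
- knob (a point): centre of the ratchet knob, a dark ribbed upright cylinder 26 mm across, 28 mm high, at the very top, on the spindle axis, about 174 mm above the bench. Under it an 8 mm neck, then the larger steel thimble (30 mm across). Turned clockwise from above (about 0.08 N m) it screws the spindle down and sinks with it. Pushing down on it adds to the force on the plate; holding it up makes the ratchet slip early.
- thimble (a joint): how far the thimble (and so the screw) is turned down, rad, clockwise from above: 0 with the spindle fully up (foot 63 mm above the bench), each full turn lowers the spindle 12 mm; the foot would meet the platen at 9.4, a plate on it at 3.4 to 5.3. The screw stays where it is left when the knob is let go.
- ratchet (a joint): how far the knob has slipped round on the thimble, clockwise from above, rad: 0 at the start, 0.524 for each click. Once the spindle presses on the plate the torque rises over about half a radian of turning to about 0.10 N m (about 18 N on the plate); then the knob slips and clicks every 30 degrees and sinks no further. The thimble itself does not slip.
- plate: the grooved plate as a solid; origin at the centre of its underside, axes as for its centre
- dish: bystander: round covered culture dish, 62 mm across, 14 mm high, lying on the bench; origin under its centre
- beaker: bystander: glass beaker, 68 mm across, 85 mm high; origin under its centre
- tip_box: bystander: white box of pipette tips, 80 x 118 mm, 61 mm high; origin under its centre
Mind the look-alikes: they are no part of the job. Of the things like the part that bears seat, leave any that is purple or yellow; of the rest the smaller one is meant.

How it is judged:
On the way, in this order (a step that is already met when the one before it is completed fails the run):
1. the plate lies flat on the platen, its end at the back stop, let go of, with the spindle still clear of it (x of plate_mid in the frame of seat between -0.004 and 0.004 m and y of plate_mid in the frame of seat between -0.006 and 0.006 m and z of plate_mid in the frame of seat between -0.003 and 0.002 m and angle between the x axis of plate_mid and the x axis of seat, either way round below 0.14 rad and angle between plate_mid's own z axis and vertical below 0.05 rad and contact force between each of the fingers, spindle and plate below 0.1 N), for 0.2 s.
2. the spindle presses on the plate and the ratchet has slipped at least two clicks (x of plate_mid in the frame of seat between -0.004 and 0.004 m and y of plate_mid in the frame of seat between -0.006 and 0.006 m and z of plate_mid in the frame of seat between -0.003 and 0.002 m and angle between the x axis of plate_mid and the x axis of seat, either way round below 0.14 rad and angle between plate_mid's own z axis and vertical below 0.05 rad and value of joint ratchet above 0.8 rad and contact force between spindle and plate above 8 N), for 0.1 s.
At the end, for the whole second after the job is handed in: The plate lies flat on the platen, within 4 mm of home along its length (at the stop), within 6 mm sideways and 8 degrees in line; the spindle stands on it with 8 to 25 N; the ratchet has slipped between two and four clicks; all at rest (all of step 2 and value of joint ratchet below 2.4 rad and contact force between spindle and plate below 25 N and linear speed of plate below 0.01 m/s); the robot touches nothing.
It fails at once if the spindle is forced onto the plate with more than 25 N (the ratchet alone gives about 18 N) (contact force between spindle and plate above 25 N).
It fails at once if the ratchet is run on past four clicks (value of joint ratchet above 2.4 rad).
It fails at once if the dish is moved by more than 20 mm or tipped (distance of dish from where it was at the start of the episode above 0.02 m or angle between dish's own z axis and vertical above 0.3 rad).
It fails at once if the beaker is moved by more than 20 mm or tipped (distance of beaker from where it was at the start of the episode above 0.02 m or angle between beaker's own z axis and vertical above 0.3 rad).
It fails at once if the tip box is moved by more than 20 mm or tipped (distance of tip_box from where it was at the start of the episode above 0.02 m or angle between tip_box's own z axis and vertical above 0.3 rad).
It also fails if it takes over 72 s, if anything falls off the work surface, if the arm or the gripper's body presses on something with over 40 N, if the wrist force passes 120 N, or if a joint passes its speed limit or range.

## Working session

There is one attempt and no reset: what is moved stays moved. The work goes in short steps, Python scripts to look and compute and a shell command to move; the robot and the scene stay as the last step left them, time stands still between calls to the robot, and variables do not carry over. Pictures are saved under pics/ and viewed, and the job is handed in when it is done.

```bash
ls; mkdir -p pics
python3 - <<'E'
from plant import *
import cv2
s=sense(); print(s, pinch_z)
for n in("side","top","wrist"):
    m=camera_model(n); print(n,m)
    cv2.imwrite(f"pics/{n}0.png",cv2.cvtColor(capture(n),cv2.COLOR_RGB2BGR))
E
```

```text
pics
{'t': 0.0, 'joints': array([ 1.17643475e+00,  4.91569984e-01,  1.55951059e+00, -5.58456595e-06,
        1.09166698e+00, -1.05555981e-01]), 'joint_vel': array([ 0.0006368 , -0.00100779,  0.0004086 ,  0.00072485, -0.00039155,
       -0.00024949]), 'joint_torque': array([ 1.83301679e-03, -6.12640500e+01, -2.58182591e+01,  6.93172077e-02,
        4.81982832e-02, -1.46076968e-04]), 'tool_pos': array([0.17785525, 0.5988829 , 0.21403421]), 'orientation': array([-0.42305577,  0.56709639,  0.4226361 ,  0.56639583]), 'force': array([ 0.08553024,  0.15184347, -0.36298848]), 'wrist_torque': array([-0.0180882 ,  0.01361942, -0.01197038]), 'grip_width': 0.9983050640450465} -0.0188
side {'camera_matrix': array([[381.67585672,   0.        , 275.96871585],
       [  0.        , 381.67585672, 210.20551729],
       [  0.        ,   0.        ,   1.        ]]), 'cam_to_world': array([[ 0.98416763, -0.11960465,  0.13080062,  0.44579332],
       [-0.17723516, -0.65857603,  0.73134487, -0.84159668],
       [-0.0013301 , -0.74294841, -0.66934736,  0.76657702],
       [ 0.        ,  0.        ,  0.     
[... 200 characters left out ...]
am_to_world': array([[ 0.0043044 , -0.9965064 ,  0.08340547,  0.45416634],
       [-0.9999494 , -0.00353091,  0.00941917, -0.12995758],
       [-0.00909177, -0.08344179, -0.99647118,  1.62678417],
       [ 0.        ,  0.        ,  0.        ,  1.        ]])}
wrist {'camera_matrix': array([[366.05665743,   0.        , 283.77946234],
       [  0.        , 366.05665743, 201.88443172],
       [  0.        ,   0.        ,   1.        ]]), 'cam_to_world': array([[ 0.28503823,  0.91670984,  0.27999334,  0.09821745],
       [ 0.95851486, -0.2721276 , -0.08482821,  0.62194634],
       [-0.00156894,  0.29255706, -0.95624678,  0.38427692],
       [ 0.        ,  0.        ,  0.        ,  1.        ]])}
```

View pics/side0.png

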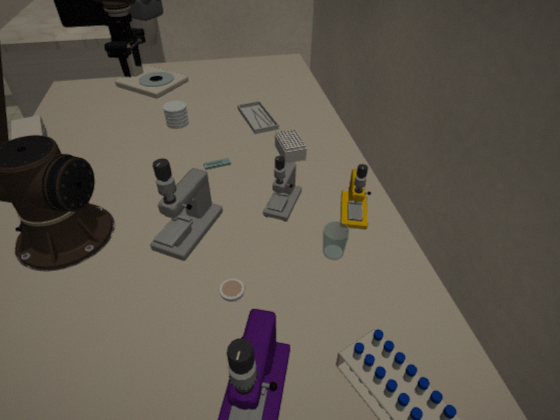

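View pics/top0.png

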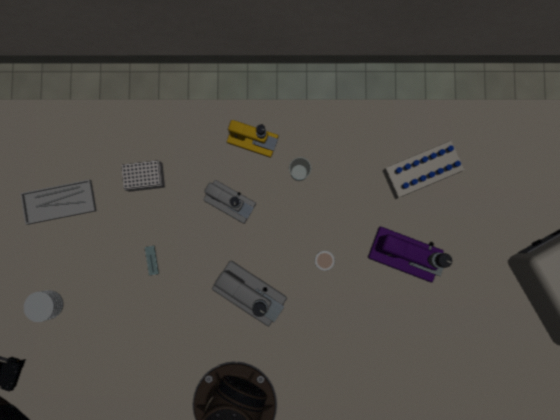

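View pics/wrist0.png

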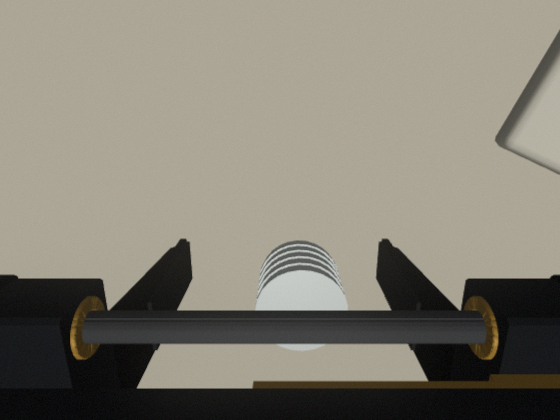

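Run:
```python
import cv2,numpy as np
t=cv2.imread("pics/top0.png"); s=cv2.imread("pics/side0.png")
a=cv2.resize(t[115:335,110:330],(600,600),interpolation=cv2.INTER_CUBIC)
cv2.imwrite("pics/c1.png",cv2.convertScaleAbs(a,alpha=1.7))
b=cv2.resize(s[110:260,140:340],(800,600),interpolation=cv2.INTER_CUBIC)
cv2.imwrite("pics/c2.png",cv2.convertScaleAbs(b,alpha=1.4))
```

```text
(no output)
```

View pics/c1.png

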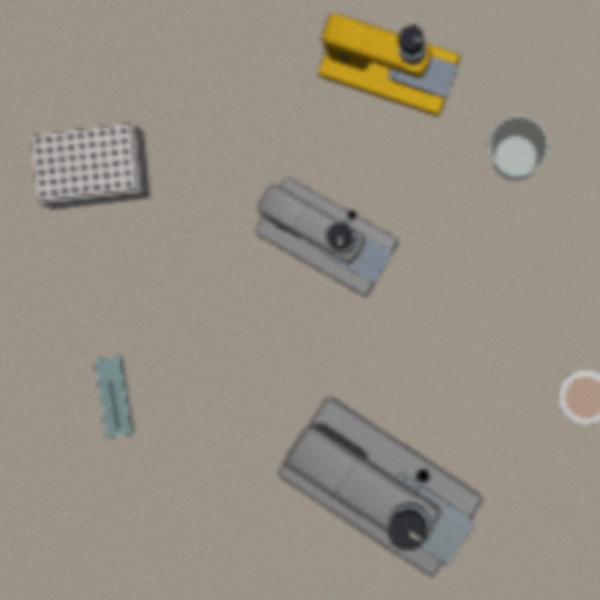

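View pics/c2.png

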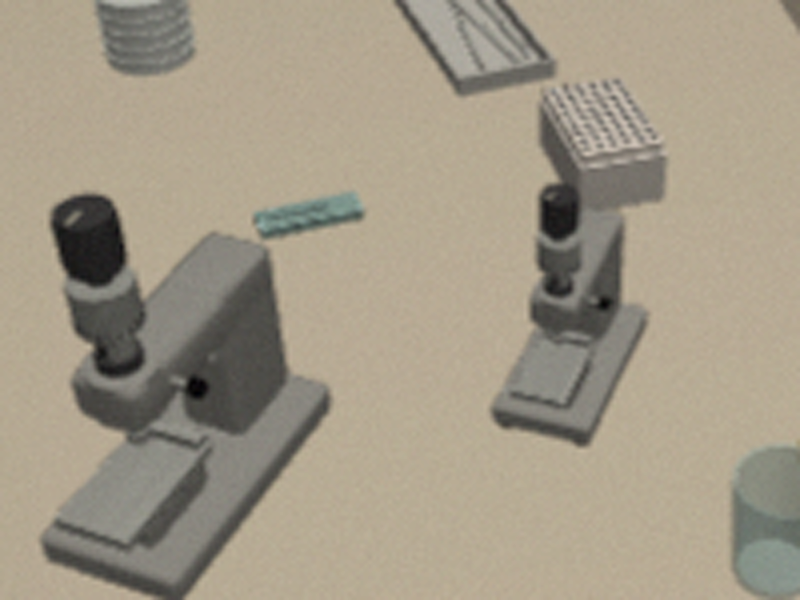

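```bash
cat > h.py <<'E'
from plant import *
import cv2,numpy as np
from scipy.spatial.transform import Rotation as R
def ray(m,uv,z):
    K=m["camera_matrix"];T=m["cam_to_world"]
    d=T[:3,:3]@np.linalg.solve(K,np.array([uv[0],uv[1],1.]))
    o=T[:3,3]; return o+d*(z-o[2])/d[2]
def proj(m,p):
    T=np.linalg.inv(m["cam_to_world"]);q=m["camera_matrix"]@(T[:3,:3]@np.array(p)+T[:3,3]);return q[:2]/q[2]
def tri(m1,uv1,m2,uv2):
    A=[];b=[]
    for m,uv in((m1,uv1),(m2,uv2)):
        T=m["cam_to_world"];d=T[:3,:3]@np.linalg.solve(m["camera_matrix"],np.array([uv[0],uv[1],1.]));d/=np.linalg.norm(d)
        P=np.eye(3)-np.outer(d,d);A.append(P);b.append(P@T[:3,3])
    A=np.vstack(A);b=np.hstack(b);return np.linalg.lstsq(A,b,rcond=None)[0]
def save(n,img,a=1.0): cv2.imwrite(f"pics/{n}.png",cv2.convertScaleAbs(cv2.cvtColor(img,cv2.COLOR_RGB2BGR),alpha=a))
def local(dx,dy,dz):
    s=sense();return R.from_quat(s["orientation"]).inv().apply([dx,dy,dz])*1000
E
python3 - <<'E'
from h import *
t=cv2.imread("pics/top0.png");s=cv2.imread("pics/side0.png")
mt,ms=camera_model("top"),camera_model("side")
hs=cv2.cvtColor(t,cv2.COLOR_BGR2HSV)
m=((t[...,0].astype(int)-t[...,2])>10).astype(np.uint8);m[:,:140]=0;m[:,165:]=0;m[:235]=0;m[285:]=0
c=max(cv2.findContours(m,0,1)[0],key=cv2.contourArea);r=cv2.minAreaRect(c);print(r)
bx=cv2.boxPoints(r);print(np.array([ray(mt,p,.009) for p in bx]))
print("plate",ray(mt,r[0],.009))
# platen in c1 crop: pixel = 110+u*220/600 , 115+v*220/600
f=lambda u,v:(110+u*220/600,115+v*220/600)
for uv in((375,281),(398,245),): print("platen outer",ray(mt,f(*uv),.045))
g=lambda u,v:(140+u/4,110+v/4)
print("platen outer side", ray(ms,g(512,390),.045),ray(ms,g(573,403),.045))
print("inner side", ray(ms,g(541,335),.051),ray(ms,g(592,343),.051))
print("knob",tri(mt,f(341,234),ms,g(560,190)), ray(mt,f(341,234),.188),ray(ms,g(560,190),.188))
E
```

```text
((151.3777618408203, 260.01837158203125), (26.750730514526367, 7.9609375), 81.46923065185547)
[[0.47871575 0.27926719 0.009     ]
 [0.48249704 0.25472173 0.009     ]
 [0.40047311 0.24043715 0.009     ]
 [0.39671237 0.26487754 0.009     ]]
plate [0.43951094 0.25981073 0.009     ]
platen outer [ 0.56912303 -0.0407419   0.045     ]
platen outer [ 0.60981478 -0.06629108  0.045     ]
platen outer side [ 0.56651822 -0.03780519  0.045     ] [ 0.60659589 -0.0591109   0.045     ]
inner side [0.59636559 0.01181428 0.051     ] [ 0.6314287  -0.00388379  0.051     ]
knob [ 0.60550749 -0.0140574   0.19489334] [ 0.6068635  -0.01357285  0.188     ] [ 0.60679102 -0.00408704  0.188     ]
```

Run:
```python
from h import *
s=sense();A=R.from_quat(s["orientation"]).as_matrix();print(A.round(3))
m=camera_model("wrist");T=m["cam_to_world"]
print("cam in tool",A.T@(T[:3,3]-s["tool_pos"]),"\n",(A.T@T[:3,:3]).round(3))
for k in(1,2): print(np.degrees(np.arctan2(A[1,k],A[0,k])))
```

```text
[[-0.    -0.959  0.285]
 [-0.001  0.285  0.959]
 [-1.     0.    -0.001]]
cam in tool [-0.17012993  0.08294176 -0.00078724] 
 [[ 0.001 -0.293  0.956]
 [-0.    -0.956 -0.293]
 [ 1.    -0.    -0.001]]
163.45596391758494
73.45596701295902
```

```bash
python3 -m inch '60 -348 -250 -0.4625 0 0;85 -348 -250 -0.4625 0 0;85 -348 -250 -0.4625 0 0;85 -348 -250 -0.4625 0 0;85 -348 -250 -0.4625 0 0;85 -348 -250 -0.4625 0 0;85 -348 -250 -0.4625 0 0;85 -348 -250 -0.4625 0 0;85 -348 -250 -0.4625 0 0;85 -348 -250 -0.4625 0 0' 60
python3 - <<'E'
from h import *
print(sense()["joints"]);save("w1",capture("wrist"))
E
```

```text
t: 1.4
tool_pos: [0.4397, 0.2614, 0.1299]
orientation: [-0.542, 0.454, 0.542, 0.454]
force: [0.0, -0.1, 0.3]
grip_width: 0.627
[ 4.07051531e-01  4.43631565e-01  1.92753685e+00  2.17787078e-04
  7.70125684e-01 -1.33912692e+00]
```

View pics/w1.png

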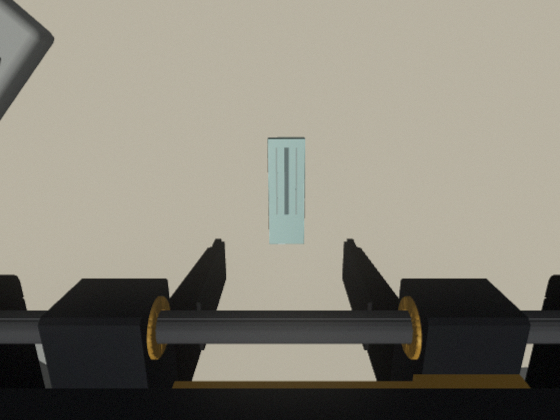

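Run:
```python
from h import *
t=cv2.imread("pics/w1.png").astype(int);m=camera_model("wrist");s=sense()
k=((t[...,0]-t[...,2])>0).astype(np.uint8);k[260:]=0;k[:100]=0;k[:,:200]=0;k[:,380:]=0
k=cv2.morphologyEx(k,cv2.MORPH_CLOSE,np.ones((9,9)))
c=max(cv2.findContours(k,0,1)[0],key=cv2.contourArea);r=cv2.minAreaRect(c);print(r)
for z in(.009,):
    b=np.array([ray(m,p,z) for p in cv2.boxPoints(r)]);print(b.round(4))
    e=[np.linalg.norm(b[i]-b[(i+1)%4]) for i in range(4)];print(np.round(e,4),b.mean(0))
    d=(b[0]-b[3]) if e[0]<e[1] else b[0]-b[1];print(np.degrees(np.arctan2(d[1],d[0])))
A=R.from_quat(s["orientation"]).as_matrix();print(A.round(4),s["tool_pos"])
```

```text
((286.0, 190.5), (105.0, 36.0), 90.0)
[[0.3958 0.2401 0.009 ]
 [0.3908 0.2681 0.009 ]
 [0.4789 0.2852 0.009 ]
 [0.4843 0.2547 0.009 ]]
[0.0284 0.0898 0.031  0.0898] [0.43745184 0.26202568 0.009     ]
-170.67746954693786
[[ 4.000e-04 -9.846e-01 -1.747e-01]
 [ 3.000e-04 -1.747e-01  9.846e-01]
 [-1.000e+00 -4.000e-04  2.000e-04]] [0.43971323 0.26147307 0.12993447]
```

```bash
python3 -m inch '-60 0 0 0.18 0 0;-120 0 0 0.36 0 0;-120 -10 -60 0.54 0 0;-120 -20 -120 0.72 0 0;-120 -30 -180 0.9 0 0;-120 -40 -240 1.08 0 0;-120 -50 -300 1.26 0 0;-120 -54 -372 1.44 0 0;-120 -54 -372 1.62 0 0;-120 -54 -372 1.8 0 0'
python3 -m inch '0 0 0 0.18 0 0;0 0 0 0.36 0 0;0 0 0 0.469 0 0;0 0 0 0.469 0 0;0 0 0 0.469 0 0'
python3 - <<'E'
from h import *
print(sense()["joints"]);save("w2",capture("wrist"))
E
```

```text
t: 2.7
tool_pos: [0.558, -0.0967, 0.2495]
orientation: [0.022, 0.707, -0.022, 0.707]
force: [-0.2, 0.0, -0.7]
grip_width: 0.631
t: 3.32
tool_pos: [0.5579, -0.096, 0.2497]
orientation: [0.182, 0.683, -0.182, 0.683]
force: [-0.4, -0.7, 0.2]
grip_width: 0.63
[-2.87136873e-01  3.72304644e-01  1.66023237e+00  1.19563349e-04
  1.10889689e+00  2.33821298e-01]
```

View pics/w2.png

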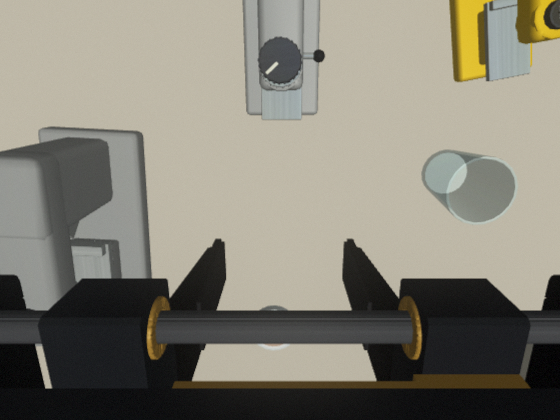

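Run:
```python
import cv2
t=cv2.imread("pics/w2.png")
cv2.imwrite("pics/c3.png",cv2.resize(t[0:130,220:350],(600,600),interpolation=cv2.INTER_CUBIC))
```

```text
(no output)
```

View pics/c3.png

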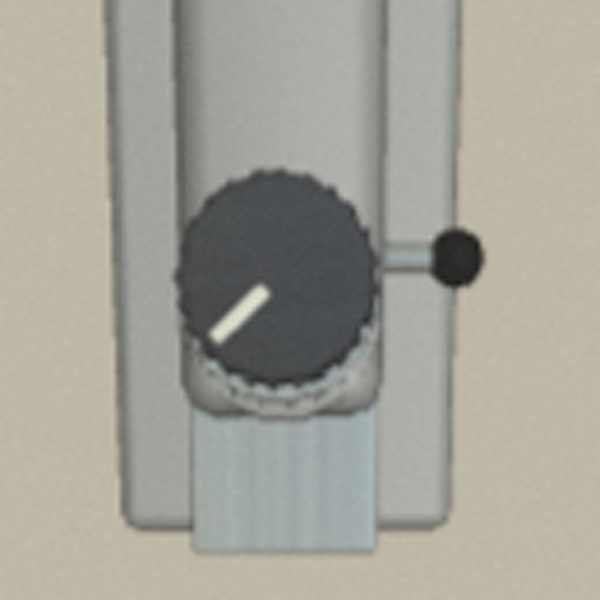

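Run:
```python
from h import *
m=camera_model("wrist");s=sense();A=R.from_quat(s["orientation"]).as_matrix()
f=lambda u,v:(220+(u+.5)*130/600-.5,(v+.5)*130/600-.5)
L,Rr,L2,R2=[ray(m,f(*p),.045) for p in((192,550),(377,550),(193,415),(376,415))]
k=ray(m,f(276,277),.188)
print(L,Rr,np.linalg.norm(L-Rr),"knob",k)
e=Rr-L;print("edge yaw+90",np.degrees(np.arctan2(e[1],e[0]))+90)
for a,b in((L,L2),(Rr,R2)): print("side yaw",np.degrees(np.arctan2(*(b-a)[1::-1])))
mid=(L+Rr)/2;d=k-mid;print("mid->knob",np.degrees(np.arctan2(d[1],d[0])),np.linalg.norm(d[:2]),mid)
print("tool y yaw",np.degrees(np.arctan2(A[1,1],A[0,1])))
print("ball",ray(m,f(456,257),.09))
# top & side cross check
mt,ms=camera_model("top"),camera_model("side")
print("proj knob top/side",proj(mt,k),proj(ms,k),proj(mt,mid),proj(ms,mid))
print("beaker",ray(m,(480,190),.085),"mark",[ray(m,f(*p),.188) for p in((212,338),(266,290))])
```

```text
[ 0.56574276 -0.03789583  0.045     ] [ 0.60053336 -0.05790878  0.045     ] 0.04013607415748368 knob [ 0.60530555 -0.00901406  0.188     ]
edge yaw+90 60.09076031902797
side yaw 58.62764200216923
side yaw 61.329521334327815
mid->knob 60.31553482107501 0.044762633076657975 [ 0.58313806 -0.0479023   0.045     ]
tool y yaw 60.10760891506302
ball [ 0.6381364  -0.01559613  0.09      ]
proj knob top/side [233.3966046  201.34938635] [279.79411935 158.58759138] [249.87357563 213.47917804] [274.36617198 209.13234294]
beaker [ 0.7150422  -0.19651859  0.085     ] mark [array([ 0.59441428, -0.01127026,  0.188     ]), array([ 0.60340797, -0.00972436,  0.188     ])]
```

```bash
python3 -m inch '0 0 0 -0.18 0 0;0 45 -43 -0.36 0 0;0 90 -86 -0.54 0 0;0 135 -129 -0.72 0 0;0 180 -172 -0.9 0 0;0 225 -215 -1.08 0 0;0 272 -257 -1.26 0 0;0 272 -257 -1.44 0 0;0 272 -257 -1.62 0 0;0 272 -257 -1.8 0 0' 60
python3 -m inch '60 0 0 -0.18 0 0;120 0 0 -0.36 0 0;150 0 0 -0.474 0 0;170 0 0 -0.474 0 0;170 0 0 -0.474 0 0;170 0 0 -0.474 0 0' 60
python3 -m inch '0 0 0 0 0 0.13;0 0 0 0 0 0.262;0 0 0 0 0 0.262;0 0 0 0 0 0.262' 60
python3 - <<'E'
from h import *
s=sense();A=R.from_quat(s["orientation"]).as_matrix();print(s["joints"],"\n",A.round(4),s["tool_pos"])
t=np.array([.470,.268,.0045]);print("to pick tool mm",A.T@(t-s["tool_pos"])*1000)
save("w3",capture("wrist"))
E
```

```text
t: 4.62
tool_pos: [0.4714, 0.2679, 0.2497]
orientation: [-0.423, 0.566, 0.423, 0.566]
force: [0.2, -0.3, -0.2]
grip_width: 0.63
t: 5.38
tool_pos: [0.472, 0.2677, 0.0805]
orientation: [0.543, -0.453, -0.543, -0.454]
force: [0.0, -0.2, 0.0]
grip_width: 0.631
t: 5.88
tool_pos: [0.4714, 0.2674, 0.0801]
orientation: [-0.479, 0.52, 0.597, 0.379]
force: [0.7, -0.1, 0.3]
grip_width: 0.63
[ 0.36952671  0.63815932  1.73388114  0.05696742  1.02510348 -1.41597841] 
 [[-2.524e-01 -9.511e-01 -1.779e-01]
 [-4.560e-02 -1.720e-01  9.840e-01]
 [-9.666e-01  2.564e-01  1.000e-04]] [0.47136974 0.26742955 0.08006048]
to pick tool mm [ 73.35336914 -18.17228031   0.79942013]
```

View pics/w3.png

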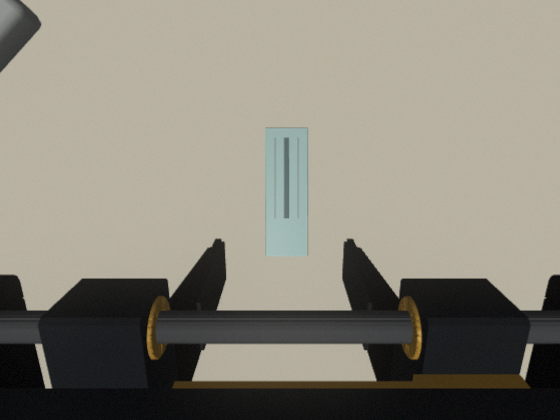

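```bash
python3 - <<'E'
from h import *
m=camera_model("wrist")
a=ray(m,(286.7,256),.0095);b=ray(m,(286.7,127.5),.0095);print(a,b,np.linalg.norm(a-b),(a+b)/2,np.degrees(np.arctan2(*(b-a)[1::-1])))
for z in(.008,.0115):print(np.linalg.norm(ray(m,(265,256),z)-ray(m,(308,256),z)))
E
python3 -m inch '35 -9 0.5 0 0 0;60 -16 0.8 0 0 0;73.3 -18.2 0.8 0 0 0;73.3 -18.2 0.8 0 0 0;73.3 -18.2 0.8 0 0 0'
python3 -m inch '0 0 0 0 0 0;0 0 0 0 0 0;0 0 0 0 0 0;0 0 0 0 0 0;0 0 0 0 0 0' 25 25
```

```text
[0.48157282 0.27051969 0.0095    ] [0.39308277 0.25450393 0.0095    ] 0.08992771858103614 [0.43732779 0.26251181 0.0095    ] -169.7411222258298
0.030474912003752685
0.030061238194754286
t: 6.55
tool_pos: [0.4703, 0.2682, 0.005]
orientation: [-0.479, 0.52, 0.597, 0.379]
force: [0.1, 0.2, 0.2]
grip_width: 0.631
t: 7.18
tool_pos: [0.4701, 0.268, 0.0042]
orientation: [-0.479, 0.52, 0.597, 0.379]
force: [-0.1, -0.2, 1.4]
grip_width: 0.31
```

```bash
python3 -m inch '-25 6.6 0 0 0 0;-80 21 0 0 0 0;-135 36 0 0.174 -0.046 0;-190 50 0 0.348 -0.092 0;-218.5 57.9 -10 0.522 -0.138 0;-219 57 -65 0.696 -0.185 0;-219 56 -120 0.87 -0.231 0;-219 55 -175 1.044 -0.277 0;-219 54 -230 1.218 -0.323 0;-219 54 -230 1.218 -0.323 0' 25 25
python3 - <<'E'
from h import *
s=sense();A=R.from_quat(s["orientation"]).as_matrix();print(s["joints"],"\n",A.round(4),s["tool_pos"],s["grip_width"])
t=np.array([.5456,-.1132,.23]);print("to tool mm",A.T@(t-s["tool_pos"])*1000)
y=np.degrees(np.arctan2(A[1,1],A[0,1]));w=np.radians(60.15-y);print(y,w,w*A[2])
save("w4",capture("wrist"))
E
```

```text
t: 8.43
tool_pos: [0.5158, 0.0391, 0.2294]
orientation: [-0.079, 0.704, 0.256, 0.658]
force: [-0.3, 0.2, -0.4]
grip_width: 0.309
[-0.16100767  0.37750958  1.73851824  0.22095629  1.19449028 -0.74210809] 
 [[-0.1217 -0.4478  0.8858]
 [ 0.2263  0.8564  0.464 ]
 [-0.9664  0.2569 -0.0029]] [0.51577956 0.03913382 0.22943828] 0.30948642337806237
to tool mm [ -38.63958185 -143.67233448  -44.27650326]
117.60448073493536 -1.0027698588482736 [ 0.96911068 -0.25761096  0.00290926]
```

View pics/w4.png

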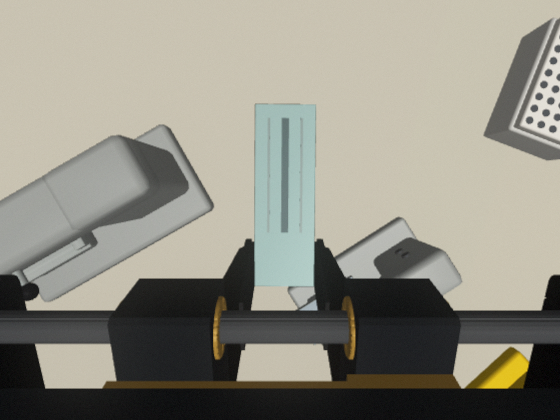

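```bash
python3 -m inch '-13 -48 -15 0.17 -0.045 0;-26 -96 -30 0.34 -0.09 0;-38.6 -143.7 -44.3 0.51 -0.136 0;-38.6 -143.7 -44.3 0.68 -0.18 0;-38.6 -143.7 -44.3 0.85 -0.226 0;-38.6 -143.7 -44.3 0.969 -0.2576 0.0029;-38.6 -143.7 -44.3 0.969 -0.2576 0.0029;-38.6 -143.7 -44.3 0.969 -0.2576 0.0029'
python3 - <<'E'
from h import *
s=sense();A=R.from_quat(s["orientation"]).as_matrix();print(s["joints"],"\n",A.round(4),s["tool_pos"],s["grip_width"])
t=np.array([.5456,-.1132,.0535]);print("to tool mm",A.T@(t-s["tool_pos"])*1000)
print(np.degrees(np.arctan2(A[1,1],A[0,1])),np.degrees(np.arctan2(A[1,2],A[0,2])))
save("w5",capture("wrist"));
E
```

```text
t: 9.48
tool_pos: [0.5465, -0.1089, 0.2301]
orientation: [0.266, 0.656, -0.088, 0.701]
force: [0.4, -0.6, -1.1]
grip_width: 0.316
[-0.44278733  0.36449084  1.75802534  0.30517789  1.02551388 -0.09355492] 
 [[ 0.123   0.4714  0.8733]
 [ 0.226   0.8435 -0.4872]
 [-0.9663  0.2573 -0.0028]] [ 0.54651987 -0.10892687  0.23010493] 0.3160796578084181
to tool mm [169.58073575 -49.47344511   1.77757494]
60.79963940687974 -29.15726119451886
```

View pics/w5.png

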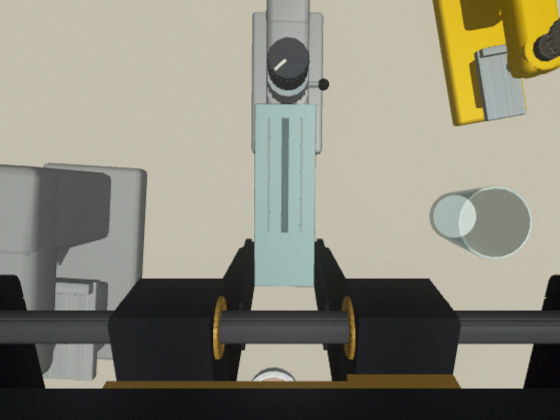

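```bash
python3 -m inch '58 -15.4 0 0 0 0;116 -30.8 0 0 0 0;150 -40 0 0 0 0;168 -44.7 0 0 0 0;168 -44.7 0 0 0 0;168 -44.7 0 0 0 0'
python3 - <<'E'
from h import *
s=sense();A=R.from_quat(s["orientation"]).as_matrix();print(s["joints"],"\n",A.round(4),s["tool_pos"],s["grip_width"])
for t in([.5755,-.0612,.051],[.5456,-.1132,.051]): print("to tool mm",A.T@(np.array(t)-s["tool_pos"])*1000)
print(np.degrees(np.arctan2(A[1,1],A[0,1])),np.degrees(np.arctan2(A[1,2],A[0,2])))
save("w6",capture("wrist"));save("s6",cv2.resize(capture("side")[130:240,220:340],(800,600),interpolation=cv2.INTER_CUBIC))
E
```

```text
t: 10.28
tool_pos: [0.5463, -0.1094, 0.0569]
orientation: [0.267, 0.656, -0.089, 0.701]
force: [-0.3, -0.4, 0.1]
grip_width: 0.31
[-0.44383773  0.60407769  1.91995476  0.43939445  0.64873033 -0.28751539] 
 [[ 0.1245  0.4741  0.8716]
 [ 0.2254  0.842  -0.4902]
 [-0.9663  0.2575 -0.0021]] [ 0.54634433 -0.10943553  0.05690994] 0.31016854431019175
to tool mm [20.21206548 52.91456742  1.77965636]
to tool mm [ 4.76950847 -5.04413801  1.20878183]
60.61484520378114 -29.35359668751745
```

View pics/w6.png

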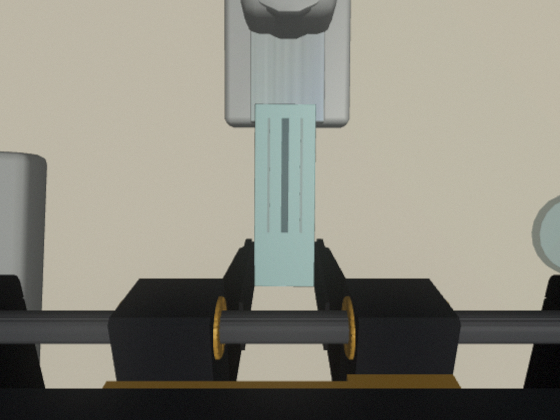

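View pics/s6.png

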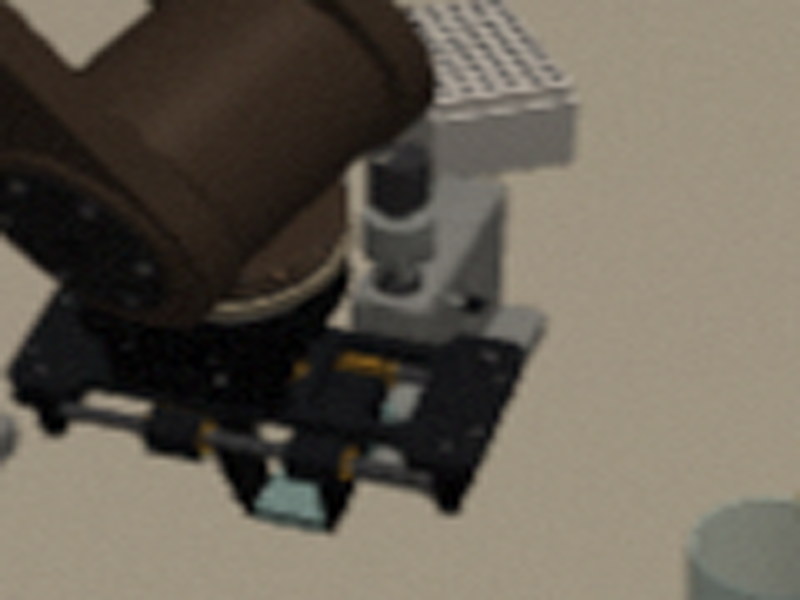

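```bash
python3 -m inch '6.2 -1.65 0 0.0077 -0.002 0;6.2 -1.65 0.6 0.0077 -0.002 0;9.5 11 0.9 0.0077 -0.002 0;12.8 23 1.2 0.0077 -0.002 0;16.1 35.5 1.5 0.0077 -0.002 0;19.4 48 1.8 0.0077 -0.002 0;19.4 48 1.8 0.0077 -0.002 0;19.4 48 1.8 0.0077 -0.002 0'
python3 - <<'E'
from h import *
s=sense();A=R.from_quat(s["orientation"]).as_matrix();print(A.round(4),s["tool_pos"],s["grip_width"],s["force"])
for t in([.5755,-.0612,.0492],): print("to tool mm",A.T@(np.array(t)-s["tool_pos"])*1000)
print(np.degrees(np.arctan2(A[1,1],A[0,1])),np.degrees(np.arctan2(A[1,2],A[0,2])))
save("w7",capture("wrist"));
E
```

```text
t: 11.38
tool_pos: [0.5726, -0.0655, 0.0498]
orientation: [0.27, 0.655, -0.092, 0.7]
force: [0.1, -0.3, 0.4]
grip_width: 0.311
[[ 0.1254  0.4816  0.8674]
 [ 0.2246  0.8378 -0.4977]
 [-0.9663  0.2572 -0.0031]] [ 0.57258538 -0.06548772  0.04977773] 0.310965718850466 [ 0.09527579 -0.32106336  0.43284764]
to tool mm [1.88690988 4.8472857  0.39593219]
60.10647802186752 -29.846315204709853
```

View pics/w7.png

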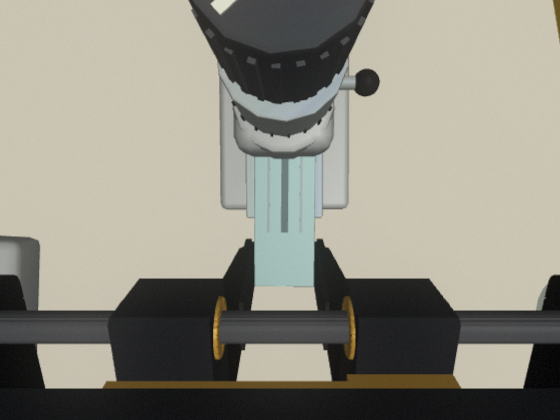

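```bash
python3 -m inch '0.4 1.5 0.2 0 0 0;0.9 3.3 0.4 0 0 0;0.9 3.3 0.4 0 0 0;0.9 3.3 0.4 0 0 0'
python3 -m inch '0.26 0.97 0 0 0 0;0.52 1.93 0 0 0 0;0.52 1.93 0 0 0 0'
python3 -c "
from h import *
s=sense();print(s['tool_pos'],s['force'],s['grip_width'])
u=np.array([.498,.867]);print('plate centre in seat u', (s['tool_pos'][:2]-[.5921,-.0323])@u+.0333)"
```

```text
t: 11.92
tool_pos: [0.5747, -0.0628, 0.0498]
orientation: [0.27, 0.655, -0.092, 0.7]
force: [-0.4, -0.4, -0.8]
grip_width: 0.306
t: 12.3
tool_pos: [0.5757, -0.0609, 0.0498]
orientation: [0.27, 0.655, -0.092, 0.7]
force: [0.0, -0.2, -0.3]
grip_width: 0.313
[ 0.57572764 -0.06092987  0.04980162] [ 0.03868672 -0.24985446 -0.27211138] 0.3126118699058659
plate centre in seat u 0.00032446460629531604
```

```bash
for i in 1; do python3 -m inch '0.2 0.75 0 0 0 0;0.4 1.5 0 0 0 0;0.4 1.5 0 0 0 0'; done; python3 -m inch '0.2 0.75 0 0 0 0;0.4 1.5 0 0 0 0;0.4 1.5 0 0 0 0'
```

```text
t: 12.68
tool_pos: [0.5763, -0.0603, 0.0497]
orientation: [0.269, 0.655, -0.092, 0.7]
force: [-3.3, -5.2, -0.0]
grip_width: 0.314
t: 13.05
tool_pos: [0.5765, -0.0602, 0.0495]
orientation: [0.269, 0.655, -0.093, 0.7]
force: [-8.8, -15.7, 1.7]
grip_width: 0.309
```

```bash
python3 -m inch '-0.45 -1.65 0 0 0 0;0.1 -1.8 0 0 0 0;0.5 -1.9 0 0 0 0;0.5 -1.9 0 0 0 0'
python3 -m inch '0.3 -0.08 0 0 0 0;0.6 -0.16 0 0 0 0;0.6 -0.16 0 0 0 0'
```

```text
t: 13.55
tool_pos: [0.5764, -0.0603, 0.0491]
orientation: [0.269, 0.655, -0.092, 0.7]
force: [-4.4, -6.4, 4.3]
grip_width: 0.313
t: 13.92
tool_pos: [0.5764, -0.0603, 0.049]
orientation: [0.269, 0.655, -0.092, 0.7]
force: [-7.5, -7.0, 11.4]
grip_width: 0.311
```

```bash
python3 -m inch '-0.6 -0.3 0 0 0 0;-0.6 -0.3 0 0 0 0'
python3 -m inch '0 0 0 0 0 0;0 0 0 0 0 0;0 0 0 0 0 0' 34
python3 -m inch '0 0 0 0 0 0;0 0 0 0 0 0' 50
python3 - <<'E'
from h import *
m=camera_model("wrist");save("w8",capture("wrist"));save("s8",cv2.resize(capture("side")[130:240,220:340],(800,600),interpolation=cv2.INTER_CUBIC))
E
```

```text
t: 14.18
tool_pos: [0.5764, -0.0604, 0.0491]
orientation: [0.27, 0.655, -0.092, 0.7]
force: [-3.1, -4.6, 5.9]
grip_width: 0.311
t: 14.55
tool_pos: [0.5762, -0.06, 0.0486]
orientation: [0.27, 0.655, -0.092, 0.7]
force: [-0.3, -0.2, -0.8]
grip_width: 0.357
t: 14.8
tool_pos: [0.5762, -0.0602, 0.0487]
orientation: [0.27, 0.655, -0.092, 0.7]
force: [-0.3, -0.7, -1.1]
grip_width: 0.501
```

View pics/w8.png

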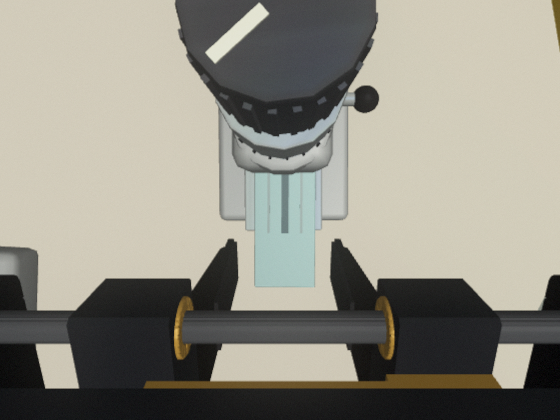

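View pics/s8.png

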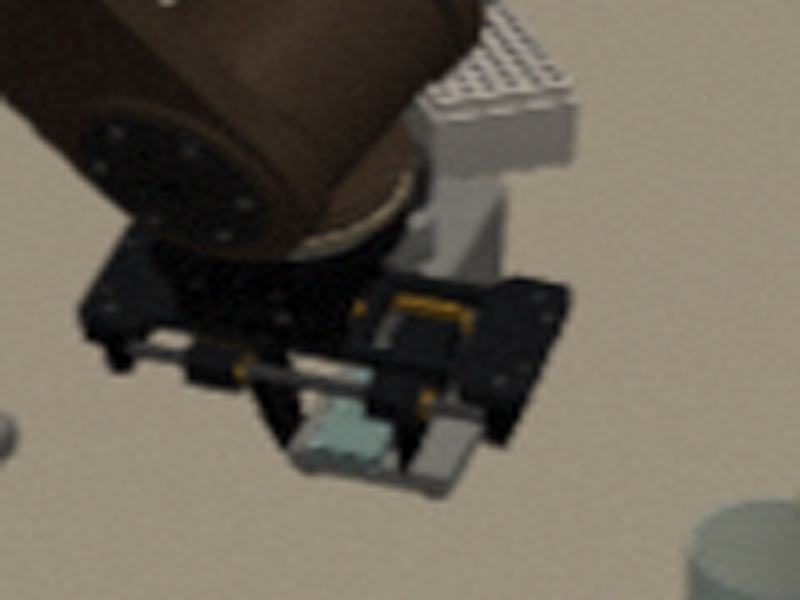

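```bash
python3 -m inch '-7 -26 0 0 0 0;-14 -52 0 0 0 0;-20.6 -77.3 0 0 0 0;-60 -67 0 0 0 -0.08;-115 -52 0 0 0 -0.16;-175 -37 0 0 0 -0.262;-195 -30 0 0 0 -0.262;-195 -30 0 0 0 -0.262;-195 -30 0 0 0 -0.262'
python3 - <<'E'
from h import *
s=sense();A=R.from_quat(s["orientation"]).as_matrix();print(A.round(4),s["tool_pos"],s["joints"])
save("w9",capture("wrist"))
E
```

```text
t: 16.02
tool_pos: [0.5366, -0.1291, 0.2281]
orientation: [0.182, 0.685, -0.183, 0.681]
force: [-0.9, -0.4, -0.1]
grip_width: 0.53
[[-5.300e-03  4.982e-01  8.670e-01]
 [ 8.000e-04  8.671e-01 -4.982e-01]
 [-1.000e+00 -1.900e-03 -5.000e-03]] [ 0.53663565 -0.12911974  0.22809138] [-3.55264151e-01  3.75147381e-01  1.71898158e+00 -1.24697660e-03
  1.05269550e+00  1.66877524e-01]
```

View pics/w9.png

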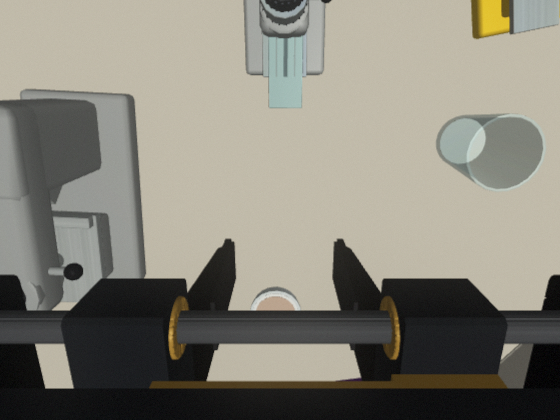

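```bash
python3 - <<'E'
from h import *
m=camera_model("wrist")
for z in(.053,.0565):
  p=ray(m,(285.5,107),z);print("plate end in seat frame", ((p[:2]-[.5921,-.0323])@np.array([.498,.867])), (p[:2]-[.5921,-.0323])@np.array([-.867,.498]))
E
python3 -m inch '5 50 0 0 0 0;13 100 0 0 0 0;13 138.5 0 0 0 0;13 138.5 0 0 0 0;13 138.5 0 0 0 0' 50
python3 - <<'E'
from h import *
s=sense();A=R.from_quat(s["orientation"]).as_matrix();print(s["tool_pos"],s["joints"],s["force"],s["wrist_torque"])
print(A.T@(np.array([.6054,-.0089,.163])-s["tool_pos"])*1000)
E
```

```text
plate end in seat frame -0.04486498590999805 -0.0010591649843559368
plate end in seat frame -0.0447065111398095 -0.0010601918534576804
t: 16.7
tool_pos: [0.6056, -0.0096, 0.2151]
orientation: [0.182, 0.685, -0.183, 0.681]
force: [-0.4, -1.2, 0.8]
grip_width: 0.524
[ 0.6055632  -0.00957712  0.21509405] [-1.24561394e-01  4.64919372e-01  1.60408994e+00 -7.01515263e-04
  1.07800257e+00  3.97097930e-01] [-0.42090406 -1.20917528  0.8035297 ] [-0.11481172  0.15499162 -0.04414403]
[52.09420659  0.64468032 -0.23081204]
```

```bash
python3 -m inch '30 0.4 -0.2 0 0 0;52 0.5 -0.2 0 0 0;52 0.5 -0.2 0 0 0;52 0.5 -0.2 0 0 0' 45
python3 -m inch '0 0 0 0 0 0;0 0 0 0 0 0;0 0 0 0 0 0;0 0 0 0 0 0;0 0 0 0 0 0' 20 15
python3 - <<'E'
from h import *
s=sense();print(s["tool_pos"],s["force"],s["wrist_torque"],s["grip_width"]*95.1)
save("w10",capture("wrist"))
E
```

```text
t: 17.2
tool_pos: [0.6062, -0.0093, 0.165]
orientation: [0.182, 0.684, -0.183, 0.682]
force: [0.1, 0.1, 0.8]
grip_width: 0.471
t: 17.82
tool_pos: [0.6059, -0.0083, 0.1647]
orientation: [0.182, 0.684, -0.182, 0.682]
force: [-3.0, 1.7, 6.0]
grip_width: 0.268
[ 0.60591876 -0.00827862  0.16467586] [-2.95039793  1.68476392  5.95527728] [ 0.12098061  0.66982065 -0.01575437] 25.50779721860116
```

View pics/w10.png

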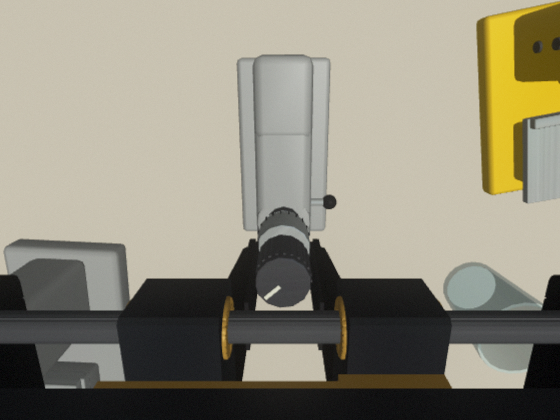

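```bash
python3 -m inch '-0.8 0 -0.3 0 0 0;-0.8 0 -0.3 0 0 0'
python3 -m inch '0.34 0 0 0.18 0 0;0.69 0 0 0.36 0 0;1.03 0 0 0.54 0 0'
python3 - <<'E'
from h import *
s=sense();print(s["tool_pos"],s["joints"][5],s["force"],s["wrist_torque"],s["grip_width"]*95.1)
save("w11",capture("wrist"))
E
```

```text
t: 18.12
tool_pos: [0.6057, -0.0083, 0.1648]
orientation: [0.182, 0.685, -0.183, 0.682]
force: [-1.0, 1.2, -1.3]
grip_width: 0.268
t: 18.5
tool_pos: [0.6057, -0.0083, 0.1639]
orientation: [0.359, 0.61, -0.36, 0.608]
force: [-1.8, 0.4, 0.8]
grip_width: 0.271
[ 0.60572176 -0.00825806  0.16391888] 0.944838312300373 [-1.79275718  0.41107715  0.7972199 ] [0.10526396 0.46508625 0.03702214] 25.77838761464778
```

View pics/w11.png

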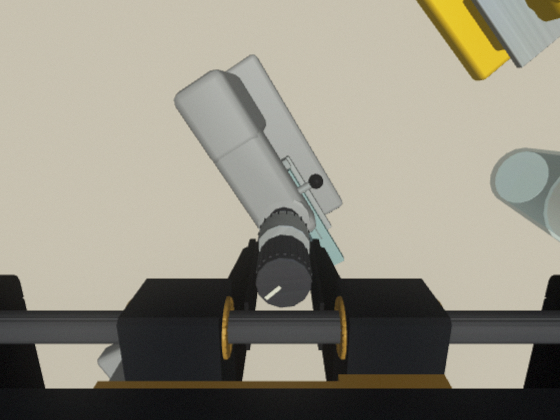

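```bash
python3 -m inch '0.34 0 0 0.18 0 0;0.69 0 0 0.36 0 0;1.03 0 0 0.54 0 0;1.37 0 0 0.72 0 0'
python3 -c "
from h import *
s=sense();print(s['tool_pos'],s['joints'][5],s['force'],s['wrist_torque'])"
python3 -m inch '0.34 0 0 0.18 0 0;0.69 0 0 0.36 0 0;1.03 0 0 0.54 0 0;1.37 0 0 0.72 0 0'
python3 - <<'E'
from h import *
s=sense();print(s["tool_pos"],s["joints"][5],s["force"],s["wrist_torque"],s["grip_width"]*95.1)
save("w12",cv2.resize(capture("wrist")[190:320,215:355],(700,650),interpolation=cv2.INTER_CUBIC))
i=cv2.imread("pics/w10.png")[190:320,215:355];cv2.imwrite("pics/c10.png",cv2.resize(i,(700,650),interpolation=cv2.INTER_CUBIC))
E
```

```text
t: 19.05
tool_pos: [0.6057, -0.0082, 0.1625]
orientation: [-0.549, -0.445, 0.551, -0.443]
force: [-2.7, 0.9, 1.2]
grip_width: 0.269
[ 0.60568756 -0.00822541  0.16253105] 1.661642813464815 [-2.70726966  0.94672609  1.22209398] [0.21080227 0.46653503 0.06584147]
t: 19.55
tool_pos: [0.6057, -0.0082, 0.1612]
orientation: [-0.67, -0.222, 0.673, -0.221]
force: [-1.2, 1.1, 0.5]
grip_width: 0.27
[ 0.60571624 -0.00822003  0.1611575 ] 2.381646366728502 [-1.22607251  1.13579635  0.45405398] [0.37134661 0.40015806 0.09586312] 25.65486166257934
```

View pics/w12.png

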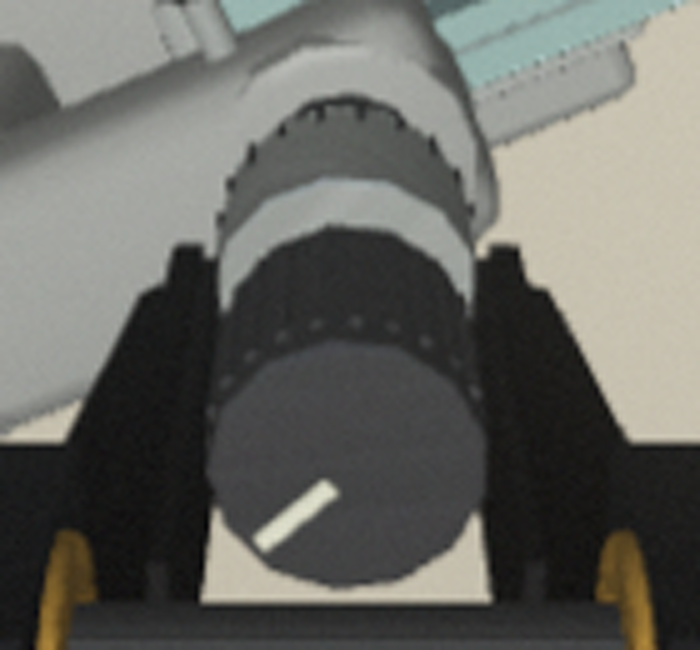

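View pics/c10.png

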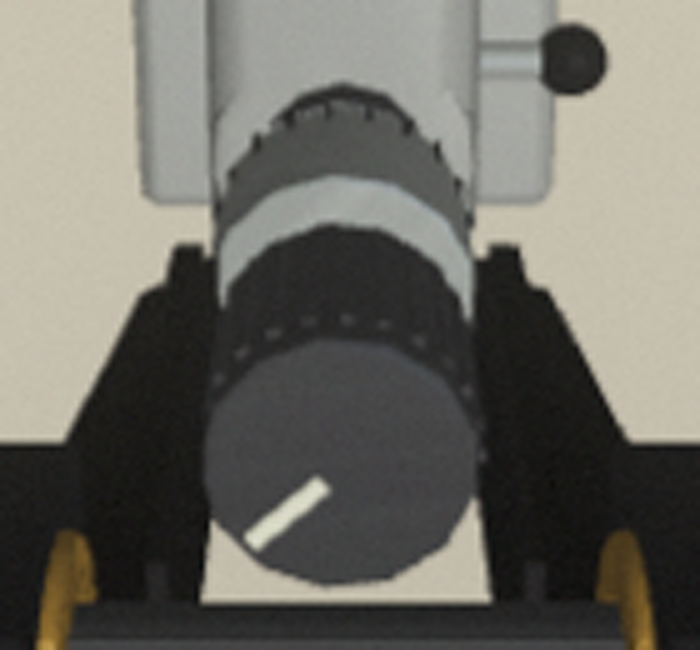

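```bash
python3 -m inch '0 0 0 0 0 0;0 0 0 0 0 0;0 0 0 0 0 0' 45
python3 -c "
from h import *
s=sense();print(s['tool_pos'],s['joints'][5],s['force'],s['wrist_torque'])"
python3 -m inch '0 0 0 -0.18 0 0;0 0 0 -0.36 0 0;0 0 0 -0.54 0 0;0 0 0 -0.72 0 0;0 0 0 -0.9 0 0;0 0 0 -1.08 0 0;0 0 0 -1.26 0 0;0 0 0 -1.44 0 0;0 0 0 -1.62 0 0;0 0 0 -1.8 0 0'
python3 -m inch '0 0 0 -0.18 0 0;0 0 0 -0.36 0 0;0 0 0 -0.54 0 0;0 0 0 -0.72 0 0;0 0 0 -0.9 0 0;0 0 0 -1.08 0 0;0 0 0 -1.26 0 0;0 0 0 -1.44 0 0;0 0 0 -1.62 0 0;0 0 0 -1.8 0 0'
python3 -m inch '0 0 0 -0.18 0 0;0 0 0 -0.36 0 0;0 0 0 -0.54 0 0;0 0 0 -0.72 0 0;0 0 0 -0.9 0 0;0 0 0 -1.08 0 0;0 0 0 -1.26 0 0;0 0 0 -1.26 0 0'
python3 - <<'E'
from h import *
s=sense();print(s["tool_pos"],s["joints"],s["force"],s["wrist_torque"],s["grip_width"]*95.1)
save("w13",cv2.resize(capture("wrist")[190:320,215:355],(700,650),interpolation=cv2.INTER_CUBIC))
E
```

```text
t: 19.98
tool_pos: [0.6059, -0.0084, 0.1612]
orientation: [-0.67, -0.224, 0.672, -0.223]
force: [0.1, -0.6, 0.8]
grip_width: 0.464
[ 0.60587483 -0.00842506  0.16123221] 2.3768116441328435 [ 0.14453312 -0.64988071  0.75178091] [ 0.03521166  0.19644988 -0.02194066]
t: 21.22
tool_pos: [0.6058, -0.0084, 0.1612]
orientation: [0.24, 0.666, -0.241, 0.664]
force: [-0.6, -0.5, 0.4]
grip_width: 0.474
t: 22.48
tool_pos: [0.6058, -0.0084, 0.1612]
orientation: [-0.371, 0.603, 0.372, 0.601]
force: [-0.7, -0.6, 0.3]
grip_width: 0.473
t: 23.48
tool_pos: [0.6058, -0.0084, 0.1612]
orientation: [-0.653, 0.27, 0.655, 0.269]
force: [-0.3, -0.4, 0.3]
grip_width: 0.473
[ 0.60583518 -0.00836525  0.16123454] [-1.22579786e-01  5.21649347e-01  1.66422035e+00 -5.62433764e-04
  9.59046839e-01 -2.48094405e+00] [-0.34672038 -0.38657428  0.26463365] [ 0.08467794  0.09581081 -0.0433381 ] 44.97752540972108
```

View pics/w13.png

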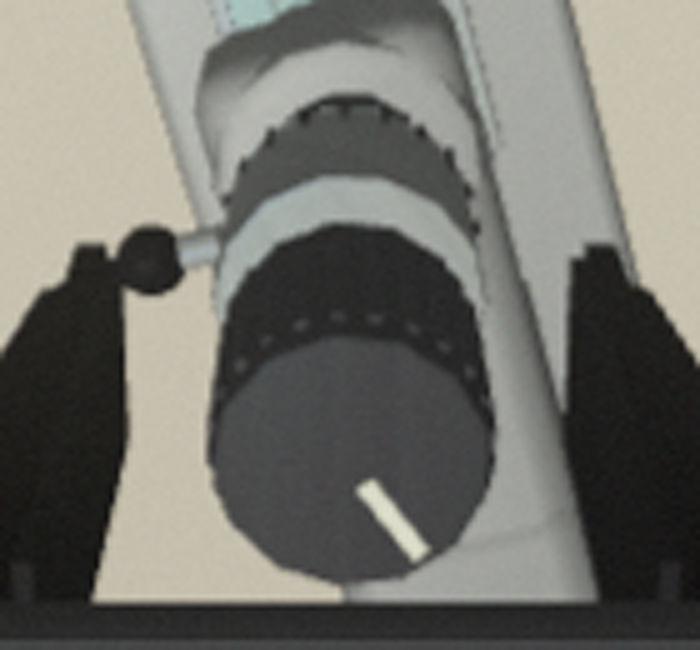

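Run:
```python
import cv2,numpy as np
a=cv2.imread("pics/c10.png")[70:260,190:500];b=cv2.imread("pics/w12.png")[70:260,190:500]
o=np.vstack([a,b]);o=cv2.resize(o,(776,600),interpolation=cv2.INTER_CUBIC) if 0 else cv2.resize(o,None,fx=1.55,fy=1.55,interpolation=cv2.INTER_CUBIC)
cv2.imwrite("pics/cmp1.png",cv2.convertScaleAbs(o,alpha=1.3));print(o.shape)
```

```text
(589, 480, 3)
```

View pics/cmp1.png

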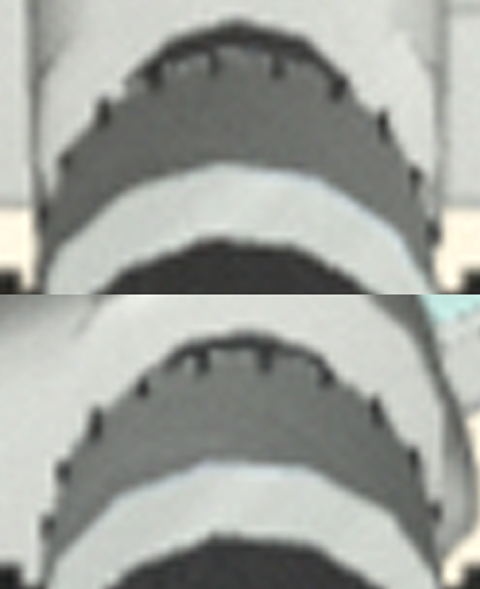

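```bash
cat > r.py <<'E'
from h import *
import sys
s=sense();A=R.from_quat(s["orientation"]).as_matrix()
print(s["t"],s["tool_pos"][2].round(5),"q6",s["joints"][5].round(4),"F",s["force"].round(2),"T",s["wrist_torque"].round(3),"Ftool",(A.T@s["force"]).round(2))
if len(sys.argv)>1: save(sys.argv[1],cv2.resize(capture("wrist")[195:315,215:355],(700,600),interpolation=cv2.INTER_CUBIC),1.3)
E
python3 -m inch '0 0 0 0 0 0;0 0 0 0 0 0;0 0 0 0 0 0;0 0 0 0 0 0' 20 15; python3 r.py g0
python3 -m inch '0.34 0 0 0.18 0 0'; python3 r.py
python3 -m inch '0.34 0 0 0.18 0 0'; python3 r.py
python3 -m inch '0.34 0 0 0.18 0 0'; python3 r.py g1
```

```text
t: 24.02
tool_pos: [0.6057, -0.0082, 0.1613]
orientation: [-0.652, 0.27, 0.655, 0.269]
force: [-1.3, 1.1, 0.3]
grip_width: 0.27
24.025 0.16125 q6 -2.4806 F [-1.27  1.13  0.3 ] T [0.249 0.249 0.081] Ftool [-0.29  0.1   1.69]
t: 24.2
tool_pos: [0.6057, -0.0082, 0.1609]
orientation: [-0.625, 0.329, 0.627, 0.328]
force: [-2.1, 0.7, 0.9]
grip_width: 0.271
24.2 0.16094 q6 -2.2976 F [-2.11  0.73  0.87] T [0.291 0.197 0.029] Ftool [-0.87  1.33  1.8 ]
t: 24.32
tool_pos: [0.6057, -0.0082, 0.1606]
orientation: [-0.593, 0.385, 0.595, 0.383]
force: [-1.0, 0.8, 1.2]
grip_width: 0.271
24.325 0.16058 q6 -2.115 F [-0.97  0.77  1.25] T [0.306 0.248 0.05 ] Ftool [-1.24  0.57  1.1 ]
t: 24.45
tool_pos: [0.6057, -0.0082, 0.1602]
orientation: [-0.556, 0.437, 0.558, 0.435]
force: [-2.3, 1.8, 1.0]
grip_width: 0.273
24.45 0.16022 q6 -1.935 F [-2.3   1.83  1.04] T [0.31  0.242 0.094] Ftool [-1.04  1.79  2.33]
```

View pics/g0.png

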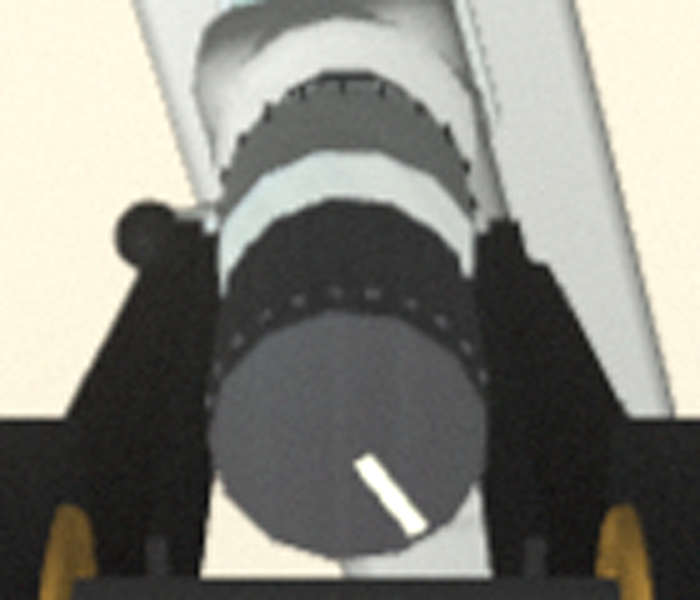

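View pics/g1.png

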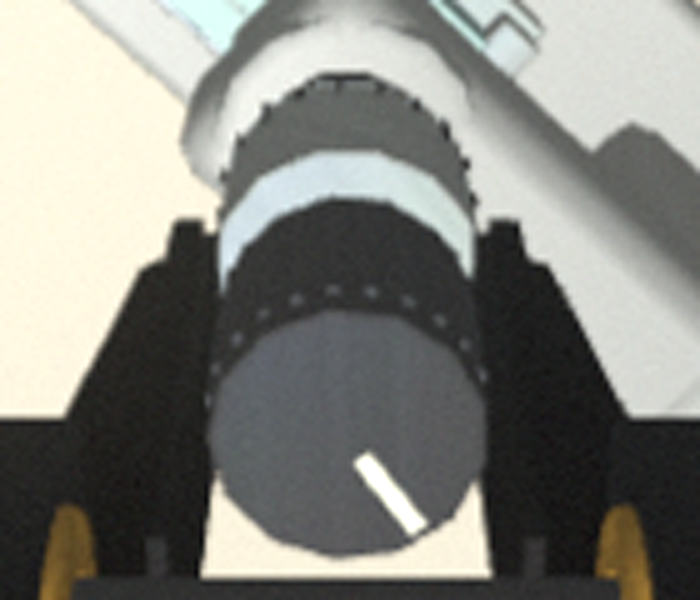

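```bash
sed -i 's/,1.3)$/,1.0)/' r.py
for i in 1; do python3 -m inch '0.34 0 0 0.18 0 0' >/dev/null; python3 r.py; python3 -m inch '0.34 0 0 0.18 0 0'>/dev/null; python3 r.py;python3 -m inch '0.34 0 0 0.18 0 0'>/dev/null; python3 r.py; done
python3 r.py g2
```

```text
24.625 0.1599 q6 -1.7602 F [-0.88  1.16  1.84] T [0.32  0.233 0.046] Ftool [-1.84  0.8   1.22]
24.75 0.15956 q6 -1.5783 F [-1.02  1.54  0.61] T [0.347 0.212 0.053] Ftool [-0.61  1.19  1.41]
24.875 0.15917 q6 -1.3982 F [-0.6   0.57  0.88] T [0.31  0.155 0.053] Ftool [-0.88  0.74  0.37]
24.875 0.15917 q6 -1.3982 F [-0.6   0.57  0.88] T [0.31  0.155 0.053] Ftool [-0.88  0.74  0.37]
```

View pics/g2.png

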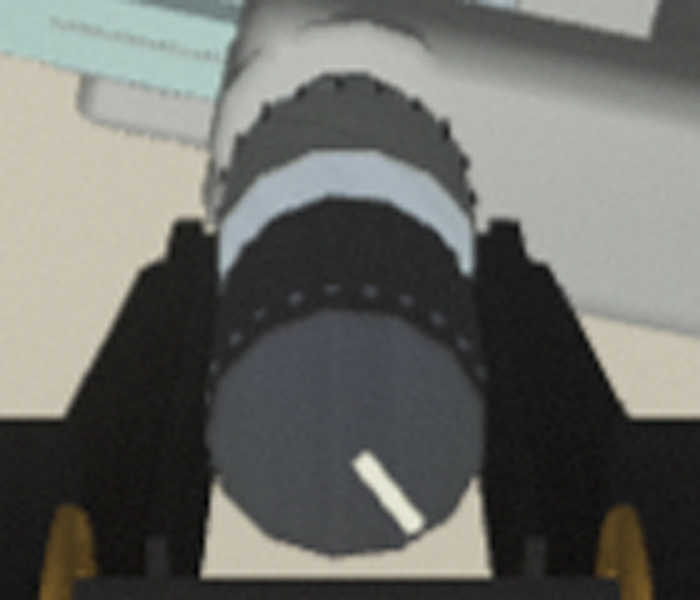

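```bash
python3 -m inch '0.34 0 0 0.18 0 0' >/dev/null; python3 r.py; python3 -m inch '0.34 0 0 0.18 0 0'>/dev/null; python3 r.py;python3 -m inch '0.34 0 0 0.18 0 0'>/dev/null; python3 r.py g3
```

```text
25.05 0.15884 q6 -1.2227 F [-1.37  1.35  0.2 ] T [0.288 0.138 0.016] Ftool [-0.19  1.84  0.58]
25.175 0.15856 q6 -1.0408 F [-1.03  1.7   1.51] T [0.324 0.137 0.032] Ftool [-1.51  1.86  0.72]
25.3 0.15831 q6 -0.8608 F [-1.64  2.26  2.41] T [0.309 0.166 0.115] Ftool [-2.41  2.78  0.3 ]
```

View pics/g3.png

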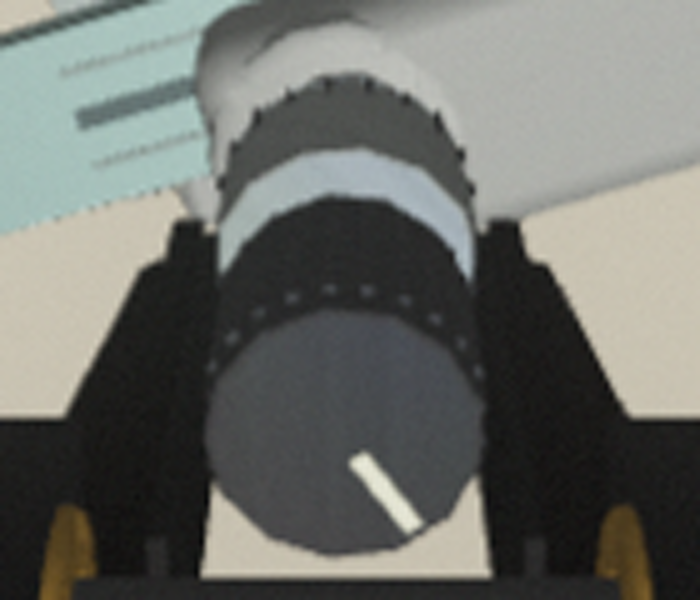

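```bash
python3 -m inch '0.15 0 0 0.18 0 0' >/dev/null; python3 r.py g4;python3 -m inch '0 0 0 0.1 0 0' >/dev/null; python3 r.py g5
```

```text
25.475 0.15822 q6 -0.6847 F [-1.68  2.37  2.24] T [0.243 0.202 0.034] Ftool [-2.24  2.91 -0.16]
25.65 0.15822 q6 -0.5875 F [-0.12  1.53  3.11] T [ 0.205  0.247 -0.035] Ftool [-3.1   1.43  0.57]
```

View pics/g4.png

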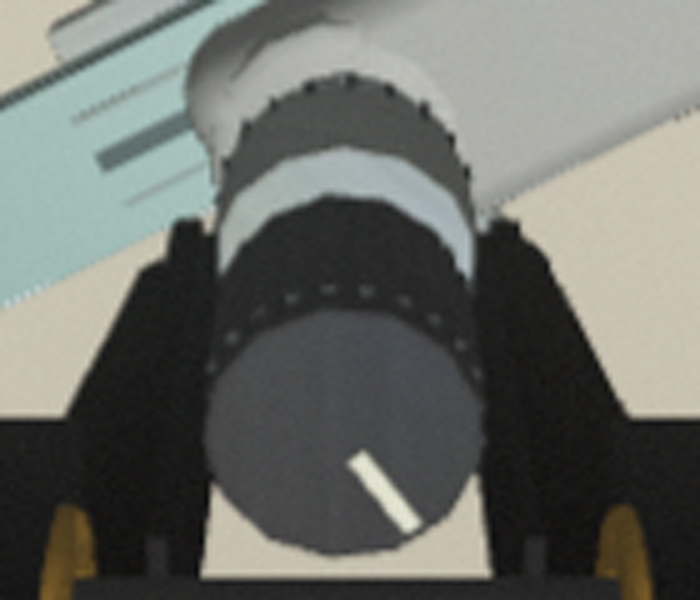

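View pics/g5.png

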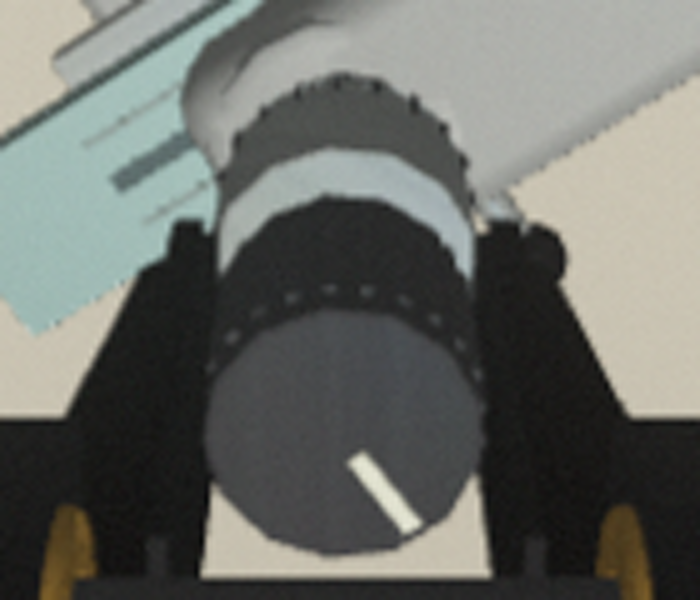

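```bash
python3 -m inch '-0.2 0 0 0.16 0 0;-0.2 0 0 0.32 0 0' >/dev/null; python3 r.py g6;python3 -m inch '0 0 0 0.16 0 0;0 0 0 0.32 0 0' >/dev/null; python3 r.py g7
```

```text
25.95 0.15825 q6 -0.2648 F [-0.54  0.97  2.85] T [0.167 0.203 0.051] Ftool [-2.85  1.04 -0.41]
26.25 0.15825 q6 0.0543 F [0.02 1.53 1.61] T [ 0.164  0.18  -0.003] Ftool [-1.61  1.5  -0.26]
```

View pics/g6.png

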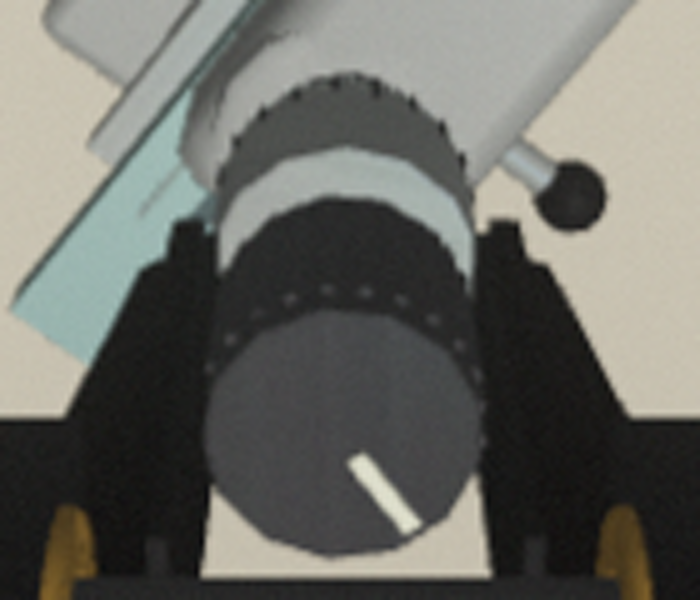

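View pics/g7.png

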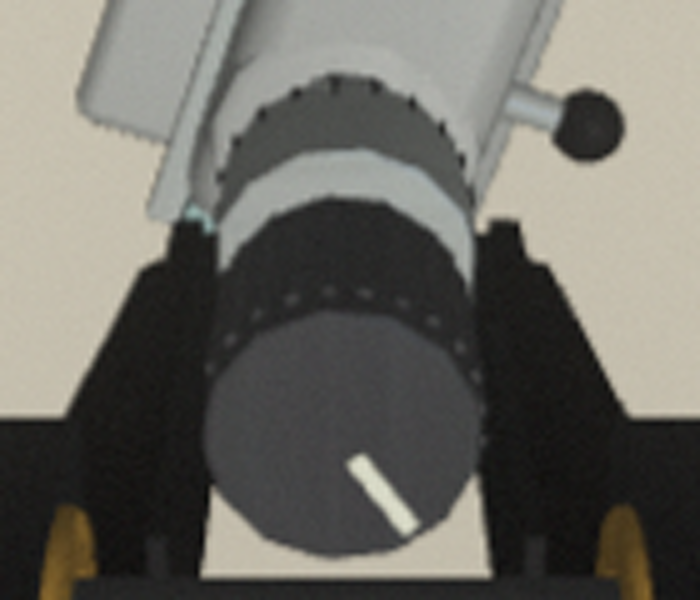

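```bash
python3 -m inch '0 0 0 0.18 0 0;0 0 0 0.24 0 0' >/dev/null; python3 r.py g8;python3 -m inch '0 0 0 0.18 0 0;0 0 0 0.36 0 0;0 0 0 0.38 0 0;0 0 0 0.38 0 0' >/dev/null; python3 r.py g9
```

```text
26.55 0.15827 q6 0.2918 F [-1.35  1.81  2.24] T [0.209 0.239 0.077] Ftool [-2.23  1.11 -1.97]
27.1 0.15822 q6 0.6719 F [-1.16  0.8   3.19] T [0.165 0.336 0.044] Ftool [-3.18 -0.27 -1.39]
```

View pics/g8.png

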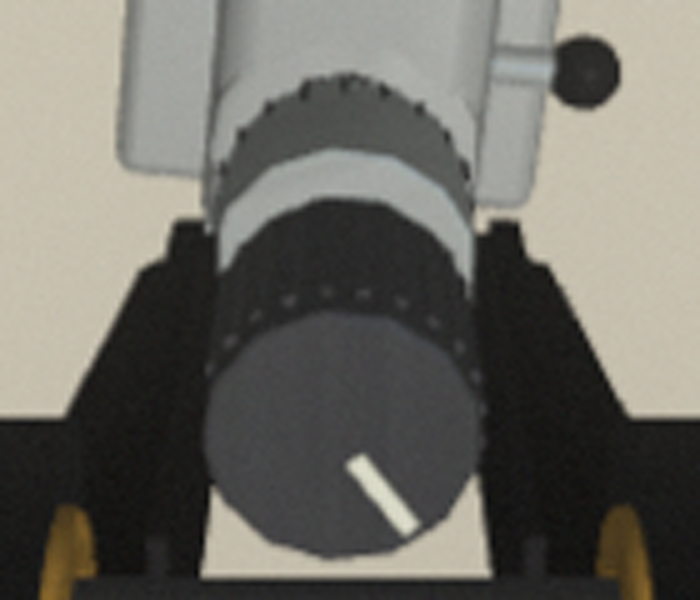

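View pics/g9.png

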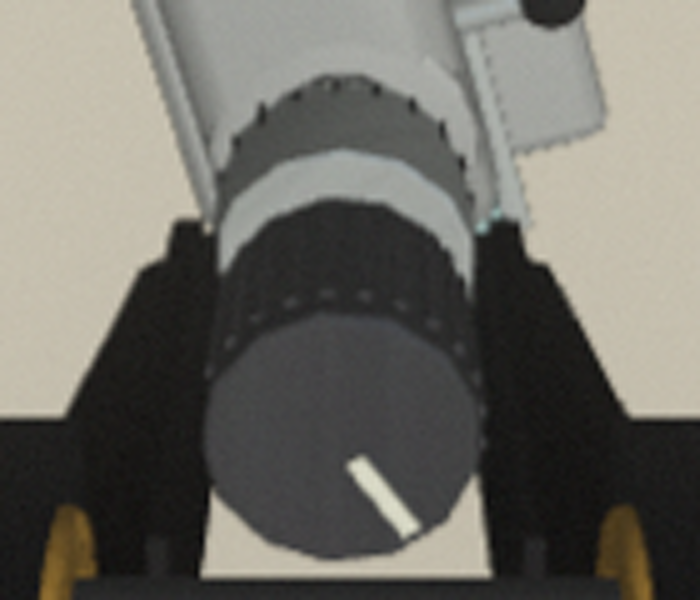

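```bash
python3 -m inch '-0.2 0 0 0 0 0;-0.2 0 0 0 0 0;-0.2 0 0 0 0 0;-0.2 0 0 0 0 0' 45
python3 r.py g10
python3 -m inch '-20 0 0 0 0 0;-50 0 0 0 0 0;-100 0 0 0 0 0;-100 0 0 0 0 0;-100 0 0 0 0 0'
python3 - <<'E'
from h import *
save("w20",capture("wrist"));save("s20",cv2.resize(capture("side")[120:230,220:340],(800,600),interpolation=cv2.INTER_CUBIC))
E
```

```text
t: 27.65
tool_pos: [0.6058, -0.0084, 0.1583]
orientation: [0.275, 0.652, -0.276, 0.65]
force: [0.4, -0.5, 0.7]
grip_width: 0.47
27.65 0.15834 q6 0.6786 F [ 0.36 -0.51  0.74] T [-0.085  0.149  0.003] Ftool [-0.74 -0.09  0.61]
t: 28.32
tool_pos: [0.6058, -0.0083, 0.258]
orientation: [0.275, 0.652, -0.276, 0.65]
force: [0.7, -0.2, -0.5]
grip_width: 0.473
```

View pics/g10.png

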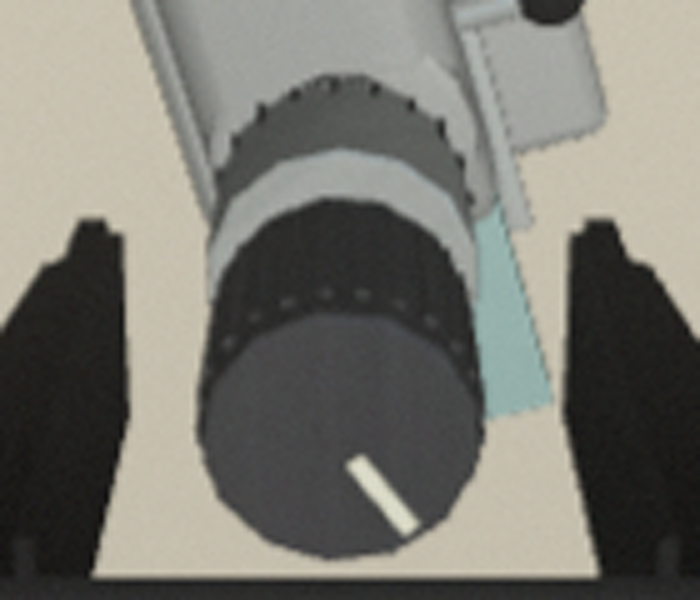

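View pics/w20.png

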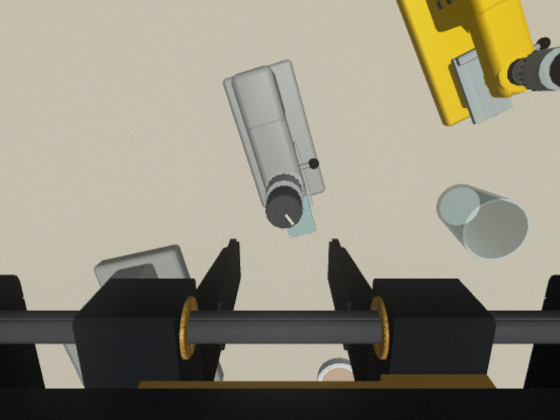

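View pics/s20.png

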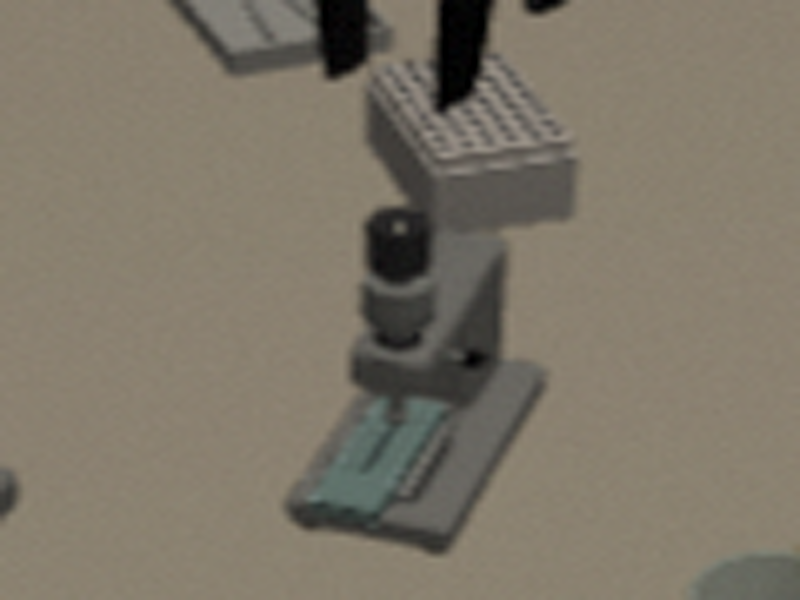

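Run:
```python
from h import *
m=camera_model("wrist")
for uv in((289.5,238),(315.5,231.5)):
  p=ray(m,uv,.0545)[:2]-[.5921,-.0323];print(p@np.array([.498,.867]),p@np.array([-.867,.498]))
s=sense();print(s["t"],s["joint_vel"].round(4))
sign_off()
```

```text
-0.045402192874279004 0.01487454053817157
-0.04583738754851425 -0.014512583656071434
28.425 [-0.0006  0.002  -0.002   0.0011  0.0025  0.0002]
the job is handed in; nothing more can be done
```

I laid the plate on the platen of the smaller grey micrometer, pushed it home against the back stop and let go of it. I then screwed the spindle down with the ratchet knob in two strokes until the ratchet slipped about three clicks. I opened the gripper, lifted 100 mm clear and handed in at t ≈ 28.4 s.

**Plate position:** The last picture puts the plate's outer end 45.4 and 45.8 mm out from the seat at its two corners, against 45 mm for a home plate. It is less than 1 mm off sideways and about 1° out of line.

**Ratchet:** Slip estimated from the joint angle and the thimble's ticks is about 1.57 rad, or three clicks. Total knob turn less the sink of the knob gives about 1.65 rad, so the two agree within about 0.1 rad. The knob did not turn back when I let go.

**Spindle force:** I could not measure the force on the plate. The wrist sensor's downward push on the knob stayed at about 3 N or less while the ratchet slipped. It was about 6 N just after gripping the knob, but the spindle was still clear of the plate then. The wrist torque was too noisy to count clicks on its own.

**Other things on the bench:** I reached for none of the bystanders or look-alikes. I did not measure their positions again at the end.

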